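Nip up the setting block and hold the magnifier over the stone

ROBOT

A 6-joint arm with a two-finger parallel gripper is mounted at the origin on the work surface. World frame = base frame: x ahead of the robot, y to its left, z up, the work surface at z = 0. Lengths are in mm, angles in rad, forces in N, time in s.
With the tool pointing down it reaches from about 350 to 975 mm from the base axis. Payload 7.1 kg.
Tool frame: the origin (TCP) lies at the very end of the fingers, on their centre line; the grasp point (between the pads) lies 19 mm behind it; x points along the fingers, y is the direction in which the jaws open and shut, and the axes are right-handed (so a half turn about x gives the same grasp; the last joint's range is limited). The gripper opens to 88 mm and grips with 3 to 60 N. Pads are 20 mm wide; open, the fingers measure 115 mm over their backs; the gripper's body (75 mm by 178 mm) begins 61 mm behind the grasp point.
Start: joints at [-1.31, 0.423, 1.63, -0, 1.089, -0.019], TCP at [172.62, -600.672, 190.875] pointing down, gripper open.
Joint ranges: [-3, 3], [-0.9, 2.11], [0.09, 2.58], [-1.31, 4.45], [0.11, 2.69], [-2.54, 2.54]. Speed limits (rad/s): [2.39, 2.39, 3.01, 3.14, 3.14, 3.14].

INTERFACE

Orientations are given as a rotation vector (axis times angle).
In Python, from workcell import ctrl gives the robot as it stands. The module is installed in compiled form; this text tells all that it offers.
- The arm moves only by the tool carry_out, never from a script. Its argument "commands" is a list of rows, each a list of 6 numbers: the shift along the tool's x, y, z in m, then the turn, a rotation vector about the tool's x, y, z in degrees. In form: [[tx, ty, tz, rx, ry, rz], ...]. A call has 1 to 8 rows; each row shifts and turns the pose as measured when the row begins, along the tool's axes as they then stand; what a row does not reach is not made up. A row lasts 1/8 s, in which the tool goes at most 62.5 mm and 10.7 degrees, less where a joint would pass 70% of its speed; a pose out of reach is approached as far as the arm can. A call with a gripper value outside its range is refused whole. "grip" is the closure, from 0 (fully open) to 1 (shut), set as the call begins (left out, the last holds). The fingers move at their own pace and stop on an object; the grip force is fixed at half the most. Time passes only in rows, so rows that do not move let the fingers close. It gives the time, the measured TCP pose, the force and the opening at its end, in the units of the state.
- ctrl.get_obs(): the state, without advancing time (a new reading comes with each control period).
- ctrl.get_image(name): name is "side" or "top"; returns a dict with "pixels" (384x512x3 uint8, blue, green, red), "intrinsics" (3x3 intrinsics, pixels), "rvec" (rotation vector, rad) and "tvec" (3), from world to camera coordinates, as OpenCV has them. Camera axes: x right, y down, z forward; pixel columns grow to the right and rows downward; lengths in mm; the calibration is good to about 2 mm. A picture is of the moment at which its call begins. There is no depth.
- ctrl.close_job(): hands the job in, once; it reports no verdict.
The state is a dict: "t": time; "qpos": joint angles; "qvel": joint speeds; "joint_torque": joint torques, N m; "ee_pos": TCP position; "orientation": TCP orientation; "ft_force": force on the tool from outside, world axes, zero at the start; "moment": the same for the moment, N m; "width": finger opening in mm.
Only numpy, scipy, OpenCV 4.12 (cv2) and the standard library are available. Lean on these libraries where they do the work, as an engineer would, in place of code of your own. Each camera call takes 0.05 s, during which the arm holds its last target. There are 200 camera calls.

TASK

Push the sliding jaw of the small vice up until you feel it nip the wooden setting block snugly, square against the fixed jaw, firmly but without crushing it. Then take the hand magnifier by its handle, carry it over the tools without disturbing anything, and hold its lens level and centred over the stone, with its rim about 20 mm above the stone and touching nothing. Finish while still holding it there in the gripper, steady: do not put it down or let go.

Things in the scene. Friction and masses are not known exactly. Their poses are not given: they have to be found in the camera images.
- vice: Low steel toolmaker's vice screwed to the bench, 150 x 56 mm (80 mm wide over its toe clamps, which are below 17 mm); bed 24 mm, jaw tops 50 mm above the bench. Origin: centre of its underside; x along the bed from sliding jaw to fixed jaw, z up. Fixed jaw's gripping face at x = +45 mm; the bed ends at x = -75 and +75 mm.
- jaw (a joint): Travel (m) of the sliding jaw along the vice's x. At 0 its gripping face is at vice x = -25 mm, its back at -60 mm. 35 mm long, 56 mm wide, 26 mm tall above the bed. It slides against 3 N of friction (plus 25 N per m/s) and stays where left. Home on the 30 mm block at 0.040; a push that reaches 8 to 15 N there nips it snug.
- jaw_back (a point): Middle of the sliding jaw's upright back face (the face to push, in the vice's +x), 42 mm above the bench, 8 mm below the jaw's top; axes as the vice's. The bed behind it is free, 24 mm above the bench.
- block: Loose dark hardwood setting block 30 mm (its x, along the vice) x 42 mm (y) x 34 mm tall, 90 g, standing on the vice's bed between the jaws, at first a little askew and clear of both. On top a round silver bezel 21 mm across with a green domed stone. Origin: centre of its underside, z up.
- stone_top (a point): Highest point of the stone, 44 mm above the block's underside, on the block's axis (so 68 mm above the bench); axes as the block's.
- magnifier: Hand magnifier lying flat on the bench, about 110 g. Round lens in a dark rim 60 mm across, 12 mm thick; then a steel ferrule and a straight wooden handle 18 mm wide, 16 mm thick, along the magnifier's -x from 45 to 149 mm from the lens centre. Origin: lens centre, level with the rim's underside; z up. The handle's underside is level with the rim's.
- handle (a point): Where the magnifier balances and is best gripped: on the handle, 71 mm from the lens centre along -x, 8 mm above its underside; fingers close along the magnifier's y (18 mm wide). Axes as the magnifier's.
- punch_stand: Bystander between vice and magnifier: wooden stand 130 x 46 x 35 mm with five upright steel doming punches, 126 mm tall in all. Origin: centre of its underside, long side along x.
- file_jar: Bystander between vice and magnifier: glass jar 58 mm across with needle files standing in it, 140 mm tall in all. Origin: centre of its underside.
- dapping_block: Bystander: steel dapping cube of 50 mm. Origin: centre of its underside.
- bench_block: Bystander: flat steel block 75 x 75 x 19 mm. Origin: centre of its underside.
- dish: Bystander: yellow bowl 140 mm across, 35 mm tall. Origin: centre of its underside.
- hammer: Bystander: small hammer lying on the bench, 230 mm long, 30 mm tall. Origin: on the bench, at the middle of its handle, head towards x.
- tin: Bystander: round tin 64 mm across, 30 mm tall. Origin: centre of its underside.
There are look-alikes about, which are no part of the job. What is shaped like the vice but purple or yellow is not meant. Of the things that look like the magnifier, take the one that is farthest to the robot's right at the start.

How it is judged:
By the outcome, as a careful person would: the job done as asked, in the order asked, and still so for the second after the job is handed in, while the arm keeps its last pose, push and grip.
It also fails if it takes over 69 s, if anything falls off the work surface, if the arm or the gripper's body presses on something with over 40 N, if the wrist force passes 120 N, or if a joint passes its speed limit or range.

## Working session

There is one attempt and no reset: what is moved stays moved. The work goes in short steps, Python scripts to look and compute and a tool call to move; the robot and the scene stay as the last step left them, time stands still between calls to the robot, and variables do not carry over. Pictures are saved under pics/ and viewed, about 8 in all and at most 12, crops included, and the job is handed in when it is done.

Besides the shell and the picture viewer there is one more tool, called after "Call:" as name([rows], argument=value, ...), one row to a line, values as JSON. carry_out: Moves the arm, as the interface text tells. Its arguments: {"type":"object","properties":{"commands":{"type":"array"},"grip":{"type":"number"}},"required":["commands"]}

```bash
mkdir -p pics; cat > h.py <<'E'
import numpy as np,cv2,pickle
from workcell import ctrl
def grab(n):
    im=ctrl.get_image(n); return im
def save(n,f):
    im=grab(n); cv2.imwrite('pics/'+f+'.png',im['pixels']); pickle.dump(im,open('pics/'+f+'.pkl','wb')); return im
def load(f): return pickle.load(open('pics/'+f+'.pkl','rb'))
def w(im,uv,z):
    K=np.array(im['intrinsics'],float);R=cv2.Rodrigues(np.array(im['rvec'],float))[0];t=np.array(im['tvec'],float).reshape(3)
    d=R.T@np.linalg.inv(K)@np.array([uv[0],uv[1],1.]);c=-R.T@t
    return c+d*(z-c[2])/d[2]
def px(im,P):
    return cv2.projectPoints(np.array(P,float).reshape(-1,3),np.array(im['rvec'],float),np.array(im['tvec'],float),np.array(im['intrinsics'],float),None)[0].reshape(-1,2)
E
python3 - <<'E'
from h import *
np.set_printoptions(precision=3,suppress=True)
for n in('top','side'):
    im=save(n,n+'0');R=cv2.Rodrigues(np.array(im['rvec'],float))[0];print(n,-R.T@np.array(im['tvec']).ravel(),np.array(im['intrinsics'])[0])
print(ctrl.get_obs())
a=load('top0')['pixels'];cv2.imwrite('pics/topb.png',cv2.resize(a,(800,600),interpolation=cv2.INTER_CUBIC))
E
```

```text
top [ 363.549   12.033 1234.465] [404.706   0.    250.897]
side [ 382.568 1082.068  846.899] [424.003   0.    256.958]
{'t': 0.1, 'qpos': array([-1.31 ,  0.424,  1.631,  0.   ,  1.089, -0.019]), 'qvel': array([ 0.   , -0.003, -0.001,  0.   , -0.001, -0.   ]), 'joint_torque': array([ -0.002, -54.562, -27.432,   0.065,   0.019,  -0.   ]), 'ee_pos': array([ 172.503, -600.141,  190.162]), 'orientation': array([ 2.072,  0.293, -2.072]), 'ft_force': array([ 0.071, -1.22 , -0.655]), 'moment': array([-0.038,  0.013,  0.   ]), 'width': 87.7521199090162}
```

View pics/topb.png

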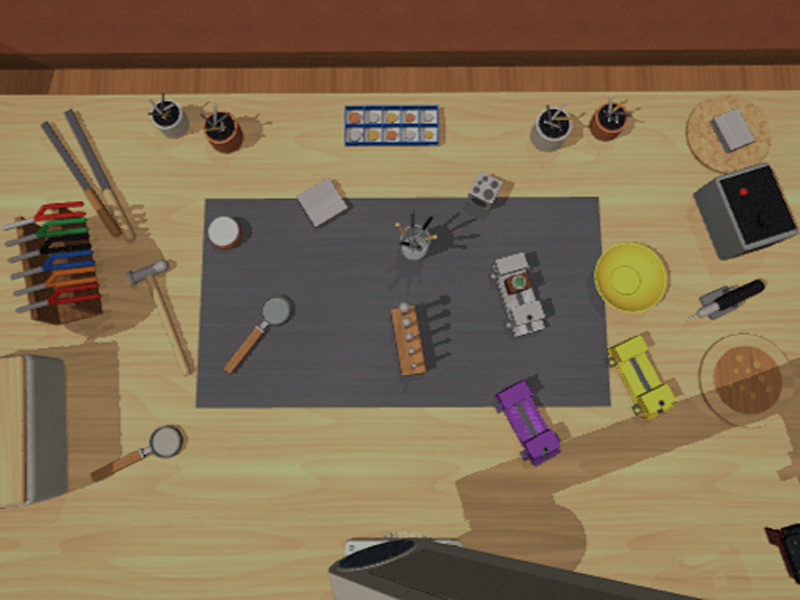

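View pics/side0.png

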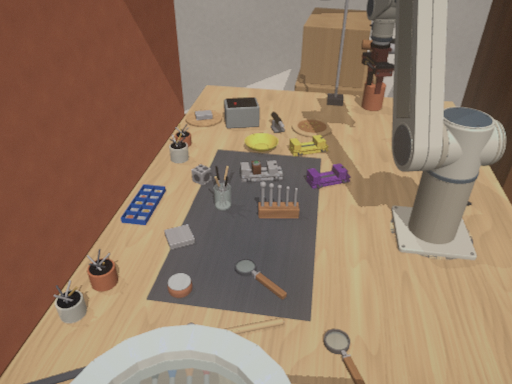

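The top view shows these candidates, with pixels in the 800x600 view:
- **Vices:** silver at (518,295), purple at (528,422) and yellow at (640,375). The silver one is meant.
- **Magnifiers:** (277,310) and (165,442). The robot's right is the image's right, so (277,310) fits. The black-handled thing at (730,298) needs checking.

I'll confirm these in one enlarged crop.

```bash
python3 - <<'E'
from h import *
a=load('top0')['pixels']
v=cv2.resize(a[155:220,300:365],(400,400),interpolation=cv2.INTER_CUBIC)
m=cv2.resize(a[180:245,135:200],(400,400),interpolation=cv2.INTER_CUBIC)
t=cv2.resize(a[170:210,440:495],(275,200),interpolation=cv2.INTER_CUBIC)
o=np.zeros((600,800,3),np.uint8);o[:400,:400]=v;o[:400,400:]=m;o[400:,:275]=t
s=load('side0')['pixels'];o[400:,300:700]=cv2.resize(s[150:190,220:300],(400,200),interpolation=cv2.INTER_CUBIC)
cv2.imwrite('pics/crop.png',o)
E
```

```text
(no output)
```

View pics/crop.png

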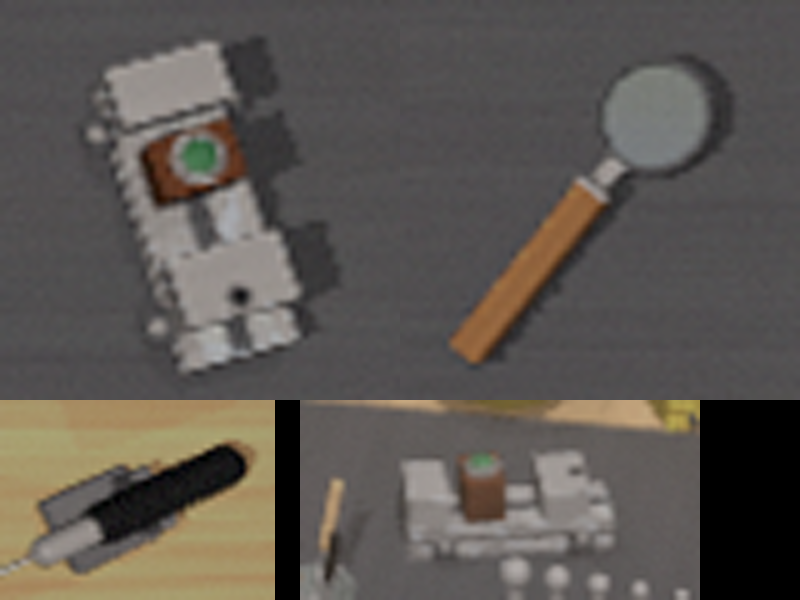

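The crop confirms three things:
- The silver vice has its sliding jaw (screw hole at (240,295)) nearest the robot.
- The magnifier is the one with its lens at (658,118).
- The black thing is a soldering iron.

Next I measure.

```bash
cat >> h.py <<'E'
from scipy.optimize import least_squares
def se2(p,L):
    c,s=np.cos(p[2]),np.sin(p[2]);L=np.array(L,float)
    return np.c_[p[0]+c*L[:,0]-s*L[:,1],p[1]+s*L[:,0]+c*L[:,1],L[:,2]]
def fit(im,L,uv,p0):
    r=least_squares(lambda p:(px(im,se2(p,L))-uv).ravel(),p0,x_scale=[1,1,.01],loss='soft_l1')
    return r.x,np.abs(r.fun).reshape(-1,2).round(1)
E
python3 - <<'E'
from h import *
np.set_printoptions(precision=2,suppress=True)
im=load('top0');k=65/400
def cv(P,u,v): return (np.array(P,float)+.5)*k+[u,v]-.5
V=cv([(163,258),(275,232),(300,298),(183,325),(122,125),(237,107),(217,42),(104,85)],300,155)
print(np.array([w(im,q,50) for q in V]))
V[7]
L=[(-25,28,50),(-25,-28,50),(-60,-28,50),(-60,28,50),(45,28,50),(45,-28,50)]
p,r=fit(im,L,V[:6],[450,-200,0]);print('vice',p,r.tolist())
st=cv([(199,153)],300,155)[0];print('stone',w(im,st,66))
B=cv([(143,155),(235,122),(247,178),(160,205)],300,155);print(np.array([w(im,q,58) for q in B]))
M=cv([(258,118),(68,352),(193,192)],135,180)
l,h,f=w(im,M[0],12),w(im,M[1],16),w(im,M[2],16);print(l,h,f,np.linalg.norm(l-h),np.linalg.norm(l-f),np.arctan2(*(l-h)[1::-1]))
print('jaw_back',se2(p,[(-60,0,42)]),'block',se2(p,[(30,0,0)]))
# bystanders
s=lambda u,v:((u+.5)*.64-.5,(v+.5)*.64-.5)
for n,q,z in[('punch far',s(405,308),126),('punch near',s(416,371),126),('stand top',s(408,343),35),('jar top',s(415,240),80),('dap',s(487,186),50)]:print(n,w(im,q,z))
E
```

```text
[[ 536.26 -204.87   50.  ]
 [ 548.79 -259.07   50.  ]
 [ 516.79 -269.81   50.  ]
 [ 503.88 -213.42   50.  ]
 [ 601.4  -187.04   50.  ]
 [ 610.17 -243.     50.  ]
 [ 642.49 -234.42   50.  ]
 [ 621.21 -178.86   50.  ]]
vice [ 566.38 -226.22    0.25] [[0.2, 0.3], [0.2, 0.1], [0.5, 0.5], [0.2, 0.9], [0.3, 0.5], [0.4, 2.2]]
stone [ 584.49 -220.65   66.  ]
[[ 585.09 -195.35   58.  ]
 [ 601.14 -240.06   58.  ]
 [ 573.77 -244.83   58.  ]
 [ 560.73 -202.76   58.  ]]
[535.71 244.5   12.  ] [420.23 333.13  16.  ] [498.44 274.71  16.  ] 145.63153256360667 48.14427079663856 -0.65458127889397
jaw_back [[ 508.25 -241.1    42.  ]] block [[ 595.44 -218.78    0.  ]]
punch far [524.31  -5.55 126.  ]
punch near [413.35 -24.23 126.  ]
stand top [470.34 -12.39  35.  ]
jar top [659.89 -25.61  80.  ]
dap [ 775.63 -167.86   50.  ]
```

```bash
cat >> h.py <<'E'
from scipy.spatial.transform import Rotation as Ro
def goal(yaw): # tool x down, tool y at world angle yaw
    x=np.array([0,0,-1.]);y=np.array([np.cos(yaw),np.sin(yaw),0]);return np.c_[x,y,np.cross(x,y)]
def delta(P,yaw):
    o=ctrl.get_obs();R=Ro.from_rotvec(o['orientation']).as_matrix()
    G=goal(yaw)
    if (R.T@G)[1,1]<0: G=goal(yaw+np.pi)
    print('t',o['t'].__round__(2) if hasattr(o['t'],'__round__') else o['t'],'pos',o['ee_pos'].round(1),'F',o['ft_force'].round(1),'w',round(o['width'],1),'q',o['qpos'].round(2))
    print('R',R.round(3).tolist());print('shift in tool mm now',(R.T@(np.array(P)-o['ee_pos'])).round(1),'after turn',(G.T@(np.array(P)-o['ee_pos'])).round(1),'turn deg',(Ro.from_matrix(R.T@G).as_rotvec(degrees=True)).round(1))
E
python3 - <<'E'
from h import *
p=np.array([566.38,-226.22,.25])
im=load('top0')
a=se2(p,[(-92,0,32)])[0];print(a)
for y in(p[2],p[2]+np.pi/2): delta(a,y)
s=lambda u,v:((u+.5)*.64-.5,(v+.5)*.64-.5)
print('purple far',w(im,s(515,383),50))
E
```

```text
[ 477.2400572  -248.98116425   32.        ]
t 0.1 pos [ 172.5 -600.1  190.2] F [ 0.1 -1.2 -0.7] w 87.8 q [-1.31  0.42  1.63  0.    1.09 -0.02]
R [[-0.0, 0.276, -0.961], [0.001, -0.961, -0.276], [-1.0, -0.001, -0.0]]
shift in tool mm now [ 158.5 -253.1 -389.9] after turn [ 158.2  382.1 -264.8] turn deg [-88.3  -0.1   0.1]
t 0.1 pos [ 172.5 -600.1  190.2] F [ 0.1 -1.2 -0.7] w 87.8 q [-1.31  0.42  1.63  0.    1.09 -0.02]
R [[-0.0, 0.276, -0.961], [0.001, -0.961, -0.276], [-1.0, -0.001, -0.0]]
shift in tool mm now [ 158.5 -253.1 -389.9] after turn [ 158.2 -264.8 -382.1] turn deg [ 1.7 -0.   0.1]
purple far [ 394.37248833 -210.19930997   50.        ]
```

Call:
carry_out([
  [0,-0.03,-0.047,1.7,0,0],
  [0,-0.03,-0.047,0,0,0],
  [0,-0.03,-0.047,0,0,0],
  [0,-0.03,-0.047,0,0,0],
  [0,-0.03,-0.047,0,0,0],
  [0,-0.03,-0.047,0,0,0],
  [0,-0.03,-0.047,0,0,0],
  [0,-0.03,-0.047,0,0,0],
], grip=1)

```text
t: 1.1
ee_pos: [482.5, -266.5, 188.2]
orientation: [2.093, 0.257, -2.096]
ft_force: [-0.3, -0.1, -0.2]
width: 11.3
```

```bash
python3 - <<'E'
from h import *
p=np.array([566.38,-226.22,.25])
delta(se2(p,[(-92,0,32)])[0],p[2]+np.pi/2)
E
```

```text
t 1.1 pos [ 482.5 -266.5  188.2] F [-0.3 -0.1 -0.2] w 11.3 q [-0.53  0.32  1.79  0.    1.03  0.8 ]
R [[-0.002, 0.239, -0.971], [0.003, -0.971, -0.239], [-1.0, -0.003, 0.001]]
shift in tool mm now [156.3 -17.8   0.7] after turn [156.2 -18.3   0.8] turn deg [-0.5  0.1  0.2]
```

Call:
carry_out([
  [0.02,-0.018,0.002,-0.5,0,0],
  [0.05,0,0,0,0,0],
  [0.05,0,0,0,0,0],
  [0.025,0,0,0,0,0],
  [0,0,0,0,0,0],
])

```text
t: 1.72
ee_pos: [479.5, -244.6, 39.5]
orientation: [2.085, 0.273, -2.085]
ft_force: [0.2, 0.4, -0.4]
width: 0.4
```

```bash
python3 - <<'E'
from h import *
p=np.array([566.38,-226.22,.25])
delta(se2(p,[(-92,0,32)])[0],p[2]+np.pi/2)
save('side','s1');a=save('top','t1')
s=load('s1')['pixels'];t=a['pixels']
o=np.zeros((400,800,3),np.uint8);o[:,:400]=cv2.resize(t[155:235,290:370],(400,400),interpolation=cv2.INTER_CUBIC);o[:,400:]=cv2.resize(s[120:200,225:305],(400,400),interpolation=cv2.INTER_CUBIC)
cv2.imwrite('pics/c1.png',o)
E
```

```text
t 1.73 pos [ 479.5 -244.6   39.5] F [ 0.2  0.4 -0.4] w 0.4 q [-0.5   0.52  1.91  0.    0.71  0.82]
R [[-0.0, 0.255, -0.967], [0.002, -0.967, -0.255], [-1.0, -0.002, -0.0]]
shift in tool mm now [7.5 3.6 3.3] after turn [7.5 3.6 3.3] turn deg [ 0.5 -0.   0.1]
```

View pics/c1.png

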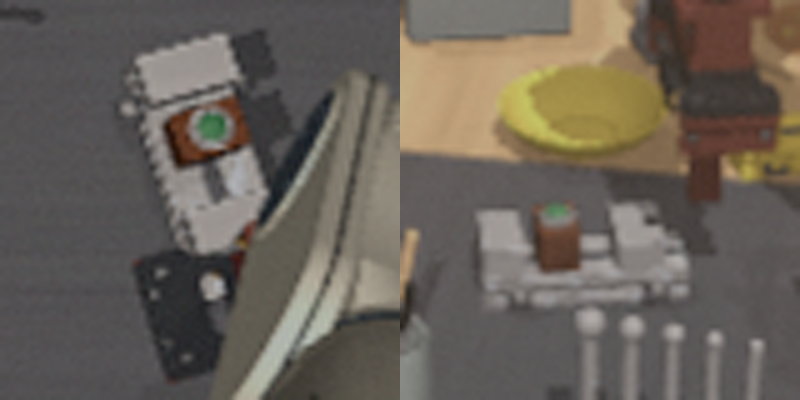

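Top view: the gripper body is behind the sliding jaw, roughly lined up. Side view: the fingertip at crop (705,200) is beyond the bed's end at (690,265). It looks high, so I'll check it against the projection.

```bash
python3 - <<'E'
from h import *
im=load('s1');o=ctrl.get_obs()
f=lambda P:((px(im,P)-[225,120]+.5)*5+[400,0]).round().tolist()
p=np.array([566.38,-226.22,.25])
print('tcp',f(o['ee_pos']),'jaw top corners +y, bed end',f(se2(p,[(-60,28,50),(-25,28,50),(45,28,50),(75,28,50),(-75,28,24),(-60,-28,50),(45,-28,50),(0,-28,50)])))
# side fit: visible +y top corners read from crop
uv=(np.array([(655,232),(612,235),(518,242),(480,245)])-[400,0])/5-.5+[225,120]
print([w(im,q,50).round(1).tolist() for q in uv])
E
```

```text
tcp [[699.0, 231.0]] jaw top corners +y, bed end [[667.0, 241.0], [619.0, 243.0], [521.0, 247.0], [479.0, 249.0], [686.0, 271.0], [657.0, 201.0], [515.0, 207.0], [576.0, 205.0]]
[[511.5, -224.6, 50.0], [541.5, -215.2, 50.0], [606.6, -194.1, 50.0], [632.6, -185.5, 50.0]]
```

Call:
carry_out([
  [0.007,0.0035,0,0.5,0,0],
  [0,0,0,0,0,0],
  [0,0,-0.005,0,0,0],
  [0,0,-0.004,0,0,0],
  [0,0,0,0,0,0],
])

```text
t: 2.45
ee_pos: [494.1, -248.5, 38.1]
orientation: [2.097, 0.256, -2.078]
ft_force: [0.3, 0.2, 0.7]
width: 0.7
```

Call:
carry_out([
  [0.001,0,-0.004,0,0,0],
  [0,0,-0.003,0,0,0],
  [0,0,-0.003,0,0,0],
  [0,0,-0.003,0,0,0],
])

```text
t: 2.95
ee_pos: [507.3, -244.9, 37.1]
orientation: [2.097, 0.256, -2.078]
ft_force: [0.3, 0.0, 0.2]
width: 0.5
```

Call:
carry_out([
  [0.004,0,-0.002,0,0,0],
  [0.002,0,-0.002,0,0,0],
  [0,0,-0.002,0,0,0],
])

```text
t: 3.32
ee_pos: [513.5, -243.3, 30.5]
orientation: [2.097, 0.257, -2.079]
ft_force: [-0.8, -0.1, -0.1]
width: 0.4
```

Call:
carry_out([
  [0,0,-0.002,0,0,0],
  [0,0,-0.002,0,0,0],
])

```text
t: 3.58
ee_pos: [517.6, -242.2, 30.5]
orientation: [2.097, 0.257, -2.079]
ft_force: [0.7, -0.6, 0.4]
width: 0.3
```

```bash
python3 - <<'E'
from h import *
s=save('side','s2')['pixels'];t=save('top','t2')['pixels'];print(ctrl.get_obs()['ft_force'],ctrl.get_obs()['ee_pos'])
o=np.zeros((400,800,3),np.uint8);o[:,:400]=cv2.resize(t[155:235,290:370],(400,400),interpolation=cv2.INTER_CUBIC);o[:,400:]=cv2.resize(s[140:190,235:285],(400,400),interpolation=cv2.INTER_CUBIC)
cv2.imwrite('pics/c2.png',o)
E
```

```text
[-0.34360369 -1.04669187  0.24141119] [ 517.75159047 -242.24635447   30.54207386]
```

View pics/c2.png

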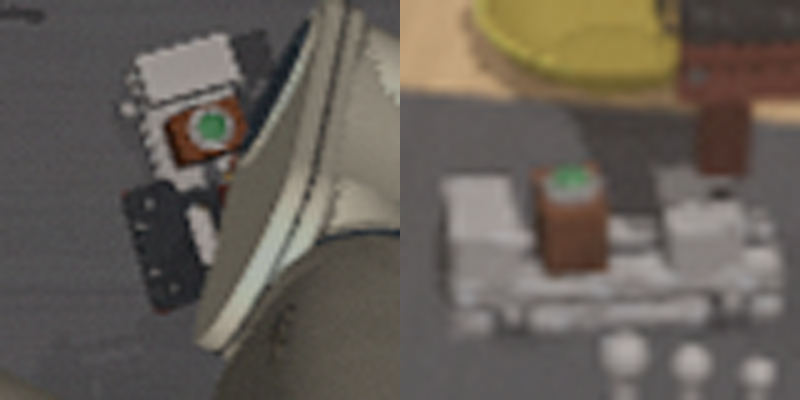

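```bash
python3 - <<'E'
from h import *
o=np.zeros((600,800,3),np.uint8)
p=np.array([566.38,-226.22,.25])
im=load('s2')
for i,f in enumerate(('side0','s1','s2')):
    c=load(f)['pixels'][148:188,255:295]
    c=np.clip(c.astype(float)*1.6,0,255).astype(np.uint8)
    r,k=divmod(i,2);o[r*300:r*300+300,k*400:k*400+300]=cv2.resize(c,(300,300),interpolation=cv2.INTER_NEAREST)
f=lambda P:((px(im,P)-[255,148]+.5)*7.5).round().tolist()
print('tcp now',f([517.7,-242.2,30.5]),'z50',f([517.7,-242.2,50]),'tcp s1',f([479.5,-244.6,39.5]))
print('jaw corners -60,28 / -60,-28 / -25,28 / -25,-28, top',f(se2(p,[(-60,28,50),(-60,-28,50),(-25,28,50),(-25,-28,50),(-75,28,24),(-75,-28,24)])))
cv2.imwrite('pics/c3.png',o)
E
```

```text
tcp now [[148.0, 152.0]] z50 [[149.0, 118.0]] tcp s1 [[227.0, 141.0]]
jaw corners -60,28 / -60,-28 / -25,28 / -25,-28, top [[176.0, 151.0], [161.0, 92.0], [103.0, 154.0], [90.0, 95.0], [205.0, 196.0], [189.0, 136.0]]
```

View pics/c3.png

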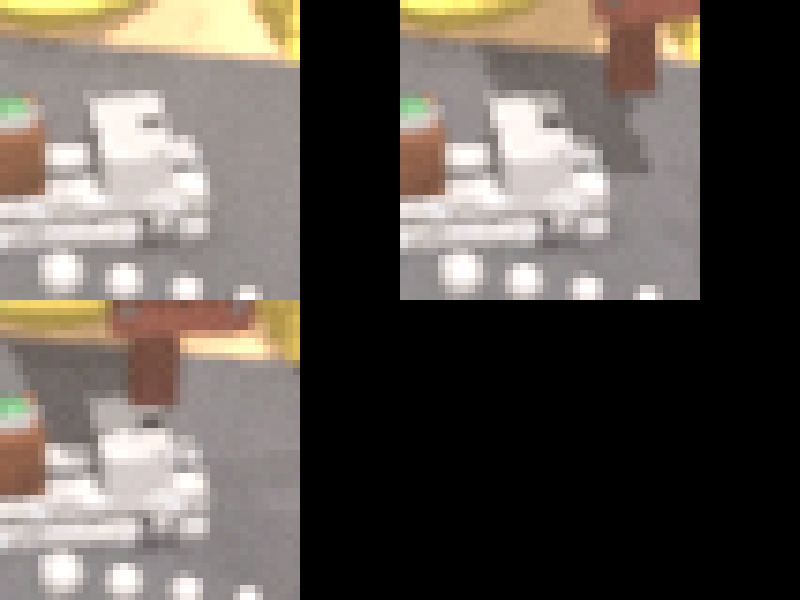

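The sliding jaw hasn't moved in the s2 panel. The fingertip is seen at (152,405) there, about 47 px (about 27 mm) higher than the TCP projection. Before going on I'll check the tool geometry against both cameras.

```bash
python3 - <<'E'
from h import *
o=np.zeros((600,800,3),np.uint8)
def panel(f,u,v,n,S,P,x,y):
    im=load(f);c=cv2.resize(np.clip(im['pixels'][v:v+n,u:u+n]*1.5,0,255).astype(np.uint8),(S,S),interpolation=cv2.INTER_NEAREST)
    for q in px(im,P): cv2.circle(c,tuple(int(a) for a in ((q-[u,v]+.5)*S/n)),4,(255,0,255),1)
    o[y:y+S,x:x+S]=c
def pts(P,yaw_y):
    G=goal(yaw_y);B=[(0,0,0),(-19,0,0)]+[(-80,a*89,b*37.5) for a in(-1,1) for b in(-1,1)]
    return np.array(P)+np.array(B)@G.T
yy=np.arctan2(-.969,.247)
P=pts([517.7,-242.2,30.5],yy)
panel('t2',280,150,100,400,P,0,0);panel('s2',225,90,100,400,P,400,0)
o[400:]=0
G=goal(np.arctan2(-.961,.276));B=np.array([172.5,-600.1,190.2])+np.array([(0,0,0),(0,44,0),(0,-44,0),(-80,89,0),(-80,-89,0)])@G.T
panel('side0',335,20,90,200,B,0,400)
im=load('side0');print(px(im,B).round())
cv2.imwrite('pics/c4.png',o)
E
```

```text
[[371.  96.]
 [367.  92.]
 [375. 100.]
 [367.  69.]
 [383.  85.]]
```

View pics/c4.png

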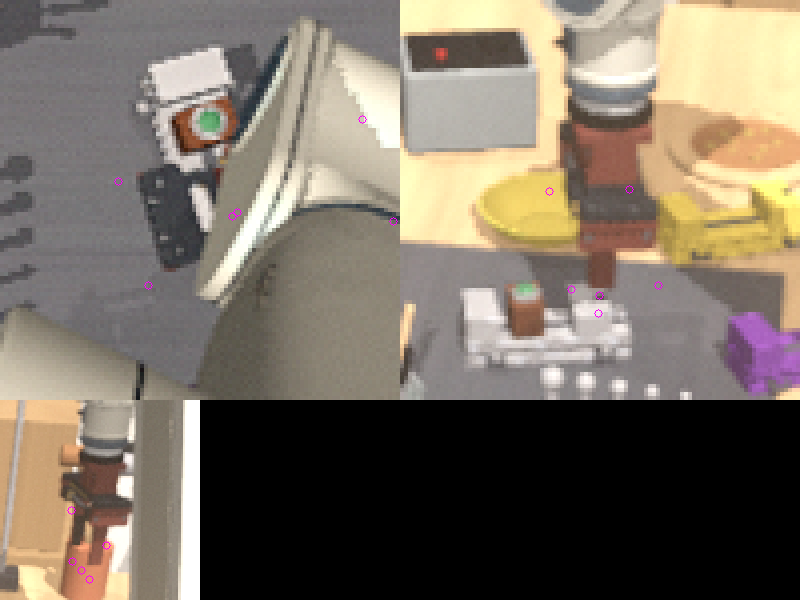

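The whole gripper sits about 27 mm higher than the reported TCP in both side pictures, while the top view rules out a y shift that large. The missing jaw contact agrees: the fingertips are above the jaw. I'll find the jaw top (z = 50) by touch to calibrate the height.

Call:
carry_out([
  [0.002,0,0,0,0,0],
  [0.002,0,0,0,0,0],
  [0.001,0,0,0,0,0],
])

```text
t: 4.05
ee_pos: [517.7, -242.3, 25.3]
orientation: [2.097, 0.257, -2.079]
ft_force: [0.4, -0.2, -1.1]
width: 0.4
```

Call:
carry_out([
  [0.0015,0,0,0,0,0],
  [0.0015,0,0,0,0,0],
])

```text
t: 4.3
ee_pos: [517.7, -242.3, 22.1]
orientation: [2.097, 0.257, -2.079]
ft_force: [0.4, -0.5, 0.3]
width: 0.4
```

Call:
carry_out([
  [0.0015,0,0,0,0,0],
  [0.001,0,0,0,0,0],
])

```text
t: 4.55
ee_pos: [517.6, -242.3, 19.3]
orientation: [2.097, 0.257, -2.079]
ft_force: [-0.3, -0.3, 0.5]
width: 0.8
```

Call:
carry_out([
  [0.001,0,0,0,0,0],
  [0.001,0,0,0,0,0],
])

```text
t: 4.8
ee_pos: [517.7, -242.3, 18.9]
orientation: [2.097, 0.257, -2.079]
ft_force: [-3.6, 2.2, 14.5]
width: 0.4
```

Call:
carry_out([
  [0.001,0,0,0,0,0],
  [0.0005,0,0,0,0,0],
])

```text
t: 5.05
ee_pos: [517.8, -242.3, 19.1]
orientation: [2.097, 0.257, -2.079]
ft_force: [-1.4, 1.1, 2.8]
width: 0.3
```

Contact at a reported z of 19.2 means the real tip height is the reported z plus 31 mm, which agrees with the pictures. I'll use that offset: lift, back off behind the jaw, and go down to real z ≈ 34 (reported 3).

Call:
carry_out([
  [-0.015,0,0,0,0,0],
  [0,0,0.012,0,0,0],
  [0,0,0.012,0,0,0],
  [0,0,0.012,0,0,0],
  [0.008,0,0,0,0,0],
  [0.008,0,0,0,0,0],
  [0.007,0,0,0,0,0],
  [0,0,0,0,0,0],
])

```text
t: 6.05
ee_pos: [479.7, -251.7, 9.4]
orientation: [2.096, 0.257, -2.08]
ft_force: [0.2, -0.1, 0.0]
width: 0.6
```

Call:
carry_out([
  [0,0,0,0,0,0],
  [0,0,0,0,0,0],
])

```text
t: 6.3
ee_pos: [480.1, -251.6, 9.3]
orientation: [2.096, 0.257, -2.08]
ft_force: [0.3, -0.4, 0.4]
width: 0.6
```

Go down 5 mm more, then advance to touch.

Call:
carry_out([
  [0.003,0,-0.002,0,0,0],
  [0.002,0,-0.002,0,0,0],
  [0,0,-0.002,0,0,0],
])

```text
t: 6.68
ee_pos: [486.7, -250.2, 4.4]
orientation: [2.097, 0.257, -2.079]
ft_force: [-0.6, 0.2, 0.2]
width: 0.1
```

Call:
carry_out([
  [0,0,-0.003,0,0,0],
  [0,0,-0.003,0,0,0],
  [0,0,-0.003,0,0,0],
])

```text
t: 7.05
ee_pos: [496.1, -247.9, 4.6]
orientation: [2.097, 0.257, -2.079]
ft_force: [-0.3, -0.4, 0.4]
width: 0.2
```

Call:
carry_out([
  [0,0,-0.003,0,0,0],
  [0,0,-0.003,0,0,0],
  [0,0,-0.003,0,0,0],
])

```text
t: 7.42
ee_pos: [504.4, -245.6, 4.6]
orientation: [2.095, 0.257, -2.081]
ft_force: [-2.4, -1.9, 1.9]
width: 0.1
```

Call:
carry_out([
  [0,0,-0.003,0,0,0],
  [0,0,-0.003,0,0,0],
  [0,0,-0.003,0,0,0],
  [0,0,-0.003,0,0,0],
  [0,0,-0.003,0,0,0],
])

```text
t: 8.05
ee_pos: [519.0, -241.5, 4.6]
orientation: [2.093, 0.258, -2.083]
ft_force: [-4.1, -1.9, 2.4]
width: 0.7
```

Call:
carry_out([
  [0,0,-0.003,0,0,0],
  [0,0,-0.003,0,0,0],
  [0,0,-0.003,0,0,0],
])

```text
t: 8.43
ee_pos: [528.0, -238.9, 4.6]
orientation: [2.093, 0.259, -2.083]
ft_force: [-3.7, -1.1, 3.7]
width: 0.0
```

Call:
carry_out([
  [0,0,-0.0015,0,0,0],
  [0,0,-0.0015,0,0,0],
  [0,0,-0.0015,0,0,0],
])

```text
t: 8.8
ee_pos: [532.7, -237.6, 4.6]
orientation: [2.093, 0.259, -2.084]
ft_force: [-4.2, -0.9, 2.7]
width: 0.7
```

Call:
carry_out([
  [0,0,-0.001,0,0,0],
  [0,0,-0.001,0,0,0],
])

```text
t: 9.05
ee_pos: [534.6, -237.0, 4.6]
orientation: [2.093, 0.259, -2.084]
ft_force: [-3.5, -0.7, 2.9]
width: 0.4
```

Call:
carry_out([
  [0,0,-0.001,0,0,0],
  [0,0,-0.001,0,0,0],
])

```text
t: 9.3
ee_pos: [534.9, -236.9, 4.6]
orientation: [2.089, 0.26, -2.087]
ft_force: [-9.6, -3.3, 7.2]
width: 0.5
```

Call:
carry_out([
  [0,0,-0.0009,0,0,0],
])

```text
t: 9.43
ee_pos: [534.9, -236.9, 4.6]
orientation: [2.087, 0.261, -2.089]
ft_force: [-8.0, -2.8, 4.8]
width: 0.5
```

Call:
carry_out([
  [0,0,-0.001,0,0,0],
])

```text
t: 9.55
ee_pos: [534.8, -236.9, 4.7]
orientation: [2.085, 0.261, -2.09]
ft_force: [-7.4, -3.4, 5.4]
width: 0.6
```

Call:
carry_out([
  [0,0,-0.0014,0,0,0],
])

```text
t: 9.68
ee_pos: [534.7, -236.8, 4.7]
orientation: [2.082, 0.262, -2.093]
ft_force: [-10.5, -4.0, 7.4]
width: 0.5
```

Call:
carry_out([
  [0,0,-0.0015,0,0,0],
])

```text
t: 9.8
ee_pos: [534.6, -236.9, 4.7]
orientation: [2.079, 0.263, -2.096]
ft_force: [-9.6, -4.8, 6.8]
width: 0.5
```

The push reached about 11 N with the jaw stationary, so it is nipped. Back off and lift.

Call:
carry_out([
  [0,0,0.006,0,0,0],
  [0,0,0.012,0,0,0],
  [-0.03,0,0.002,0,0,0],
  [-0.05,0,0,0,0,0],
  [-0.06,0,0,0,0,0],
  [-0.05,0,0,0,0,0],
], grip=0)

```text
t: 10.55
ee_pos: [513.4, -240.9, 195.3]
orientation: [2.08, 0.266, -2.101]
ft_force: [0.0, -0.7, -1.5]
width: 56.8
```

```bash
python3 - <<'E'
from h import *
l=np.array([535.71,244.5]);a=-.6546;hd=l-71*np.array([np.cos(a),np.sin(a)]);print('handle',hd)
for y in(a+np.pi/2,): delta([*hd,169],y)
E
```

```text
handle [479.38630149 287.72778026]
t 10.55 pos [ 513.4 -240.9  195.3] F [ 0.  -0.7 -1.5] w 56.8 q [-0.46  0.34  1.75 -0.    1.06  0.86]
R [[-0.01, 0.247, -0.969], [0.002, -0.969, -0.247], [-1.0, -0.005, 0.009]]
shift in tool mm now [  27.7 -520.5  -97.8] after turn [  26.3 -398.6  348.8] turn deg [51.8  0.6  0. ]
```

```bash
cat >> h.py <<'E'
def plan(P,yaw,n,tilt=True):
    o=ctrl.get_obs();R=Ro.from_rotvec(o['orientation']);G=Ro.from_matrix(goal(yaw))
    d=(R.inv()*G).as_rotvec();print('turn',np.degrees(d).round(1),'pos',o['ee_pos'].round(1),'w',round(o['width'],1))
    dp=(np.array(P)-o['ee_pos'])/n
    for i in range(n):
        Ri=R*Ro.from_rotvec(d*i/n);print([*(Ri.inv().apply(dp)/1000).round(4),*np.degrees(d/n).round(2)])
E
python3 - <<'E'
from h import *
plan([479.4,287.7,195],-.6546+np.pi/2,13)
E
```

```text
turn [-128.2   -0.     0.7] pos [ 513.4 -240.9  195.3] w 56.8
[np.float64(0.0001), np.float64(-0.04), np.float64(-0.0075), np.float64(-9.86), np.float64(-0.0), np.float64(0.06)]
[np.float64(0.0001), np.float64(-0.0382), np.float64(-0.0143), np.float64(-9.86), np.float64(-0.0), np.float64(0.06)]
[np.float64(0.0001), np.float64(-0.0352), np.float64(-0.0206), np.float64(-9.86), np.float64(-0.0), np.float64(0.06)]
[np.float64(0.0), np.float64(-0.0311), np.float64(-0.0263), np.float64(-9.86), np.float64(-0.0), np.float64(0.06)]
[np.float64(-0.0), np.float64(-0.0262), np.float64(-0.0312), np.float64(-9.86), np.float64(-0.0), np.float64(0.06)]
[np.float64(-0.0), np.float64(-0.0204), np.float64(-0.0353), np.float64(-9.86), np.float64(-0.0), np.float64(0.06)]
[np.float64(-0.0), np.float64(-0.0141), np.float64(-0.0382), np.float64(-9.86), np.float64(-0.0), np.float64(0.06)]
[np.float64(-0.0001), np.float64(-0.0073), np.float64(-0.0401), np.float64(-9.86), np.float64(-0.0), np.float64(0.06)]
[np.float64(-0.0001), np.float64(-0.0004), np.float64(-0.0407), np.float64(-9.86), np.float64(-0.0), np.float64(0.06)]
[np.float64(-0.0001), np.float64(0.0066), np.float64(-0.0402), np.float64(-9.86), np.float64(-0.0), np.float64(0.06)]
[np.float64(-0.0), np.float64(0.0134), np.float64(-0.0385), np.float64(-9.86), np.float64(-0.0), np.float64(0.06)]
[np.float64(-0.0), np.float64(0.0198), np.float64(-0.0356), np.float64(-9.86), np.float64(-0.0), np.float64(0.06)]
[np.float64(-0.0), np.float64(0.0256), np.float64(-0.0317), np.float64(-9.86), np.float64(-0.0), np.float64(0.06)]
```

Call:
carry_out([
  [0,-0.04,-0.0075,-10,0,0],
  [0,-0.038,-0.014,-10,0,0],
  [0,-0.035,-0.021,-10,0,0],
  [0,-0.031,-0.026,-10,0,0],
  [0,-0.026,-0.031,-10,0,0],
  [0,-0.02,-0.035,-10,0,0],
  [0,-0.014,-0.038,-10,0,0],
  [0,-0.007,-0.04,-10,0,0],
])

```text
t: 11.55
ee_pos: [487.5, 87.5, 200.7]
orientation: [1.129, 1.253, -1.119]
ft_force: [0.9, 0.2, 0.3]
width: 88.0
```

Call:
carry_out([
  [0,0,-0.041,-10,0,0],
  [0,0.0066,-0.04,-10,0,0],
  [0,0.0134,-0.0385,-10,0,0],
  [0,0.02,-0.0356,-10,0,0],
  [0,0.0256,-0.032,-8,0,0],
  [0,0,0,0,0,0],
])

```text
t: 12.3
ee_pos: [457.3, 298.1, 200.3]
orientation: [0.466, 1.509, -0.453]
ft_force: [0.1, -0.4, 0.6]
width: 87.4
```

```bash
python3 - <<'E'
from h import *
plan([479.4,287.7,60],-.6546+np.pi/2,4)
t=save('top','t5')['pixels'];s=save('side','s5')['pixels']
o=np.zeros((600,800,3),np.uint8)
o[:400,:400]=cv2.resize(np.clip(t[155:220,300:365]*1.4,0,255).astype(np.uint8),(400,400),interpolation=cv2.INTER_CUBIC)
o[:400,400:]=cv2.resize(t[150:250,110:210],(400,400),interpolation=cv2.INTER_CUBIC)
o[400:,:400]=cv2.resize(np.clip(s[145:195,230:330]*1.4,0,255).astype(np.uint8),(400,200),interpolation=cv2.INTER_CUBIC)
o[400:,400:]=cv2.resize(s[220:320,200:400],(400,200),interpolation=cv2.INTER_CUBIC)
cv2.imwrite('pics/c5.png',o)
E
```

```text
turn [ 3.9  0.5 -0.7] pos [457.3 298.1 200.3] w 87.4
[np.float64(0.0351), np.float64(0.0005), np.float64(0.0057), np.float64(0.96), np.float64(0.13), np.float64(-0.17)]
[np.float64(0.0351), np.float64(0.0007), np.float64(0.0058), np.float64(0.96), np.float64(0.13), np.float64(-0.17)]
[np.float64(0.0351), np.float64(0.0009), np.float64(0.0058), np.float64(0.96), np.float64(0.13), np.float64(-0.17)]
[np.float64(0.0351), np.float64(0.0011), np.float64(0.0059), np.float64(0.96), np.float64(0.13), np.float64(-0.17)]
```

View pics/c5.png

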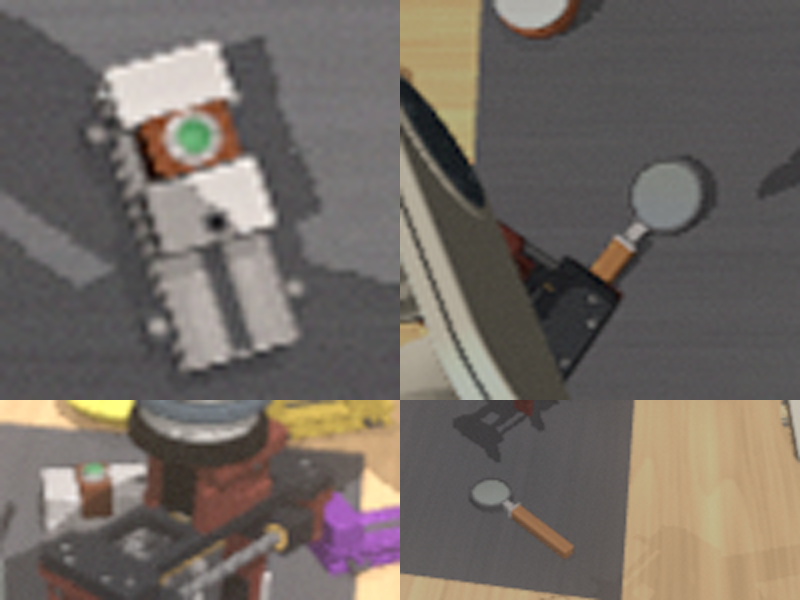

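The sliding jaw is now closed on the block, which sits square, with the stone at crop (192,137). Approach the magnifier.

Call:
carry_out([
  [0.035,0,0.006,1,0,0],
  [0.045,0.001,0.006,1,0,0],
  [0.05,0.001,0.006,1,0,0],
  [0.035,0.001,0.006,1,0,0],
  [0.02,0,0,0,0,0],
  [0,0,0,0,0,0],
  [0,0,0,0,0,0],
])

```text
t: 13.28
ee_pos: [485.8, 276.6, 12.8]
orientation: [0.541, 1.489, -0.524]
ft_force: [-0.0, 0.0, 0.1]
width: 87.8
```

```bash
python3 - <<'E'
from h import *
im=load('t5');st=np.array([300+192.5*.1625-.5,155+137.5*.1625-.5]);print('stone top',w(im,st,67))
p=np.array([566.38,-226.22,.25]);print('expected',se2(p,[(30,0,68)]))
plan([479.4,287.7,-28],-.6546+np.pi/2,1)
s=save('side','s6');o=ctrl.get_obs()
hd=np.array([479.4,287.7,8])
c=cv2.resize(s['pixels'][170:320,180:330],(600,600),interpolation=cv2.INTER_CUBIC)
print('tip pred z+31, handle pt',((px(s,[o['ee_pos']+[0,0,31],hd])-[180,170]+.5)*4).round())
cv2.imwrite('pics/c6.png',c)
E
```

```text
stone top [ 592.07679219 -217.37732467   67.        ]
expected [[ 595.44737265 -218.79788122   68.        ]]
turn [-1.6  0.6 -0.9] pos [485.8 276.6  12.8] w 87.8
[np.float64(0.0408), np.float64(0.0039), np.float64(-0.0124), np.float64(-1.57), np.float64(0.62), np.float64(-0.88)]
tip pred z+31, handle pt [[332. 385.]
 [338. 436.]]
```

View pics/c6.png

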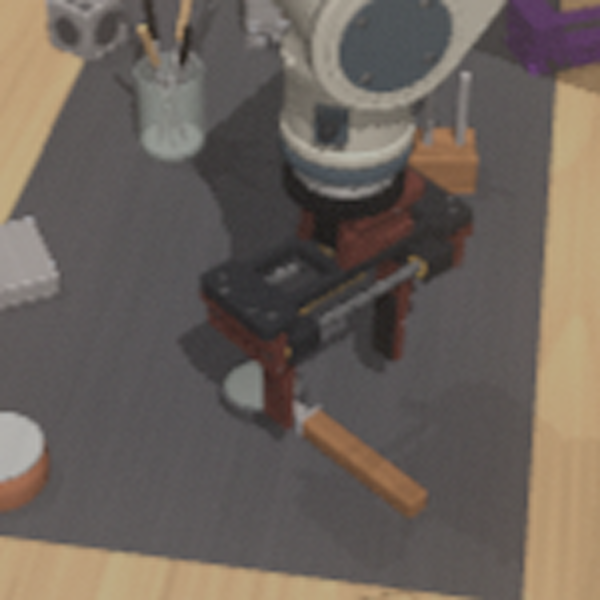

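Call:
carry_out([
  [0.01,0.004,-0.008,-1.6,0.6,-0.9],
  [0.012,0,0,0,0,0],
  [0.01,0,0,0,0,0],
  [0,0,0,0,0,0],
  [0,0,0,0,0,0],
])

```text
t: 13.95
ee_pos: [483.1, 286.4, -19.5]
orientation: [0.511, 1.508, -0.509]
ft_force: [-0.1, 0.1, -0.1]
width: 87.8
```

```bash
python3 - <<'E'
from h import *
plan([482.6,285.3,-28],-.6546+np.pi/2,1)
E
```

```text
turn [ 0.2  0.1 -0.1] pos [483.1 286.4 -19.5] w 87.8
[np.float64(0.0085), np.float64(-0.0012), np.float64(0.0003), np.float64(0.18), np.float64(0.06), np.float64(-0.11)]
```

Call:
carry_out([
  [0.003,0,0,0,0,0],
  [0.002,0,0,0,0,0],
  [0,0,0,0,0,0],
])

```text
t: 14.32
ee_pos: [483.4, 286.5, -24.4]
orientation: [0.512, 1.508, -0.508]
ft_force: [0.3, -0.8, -0.1]
width: 88.0
```

Call:
carry_out([
  [0.001,0,0,0,0,0],
  [0.001,0,0,0,0,0],
  [0,0,0,0,0,0],
])

```text
t: 14.7
ee_pos: [483.5, 286.5, -26.3]
orientation: [0.512, 1.508, -0.508]
ft_force: [0.0, -0.6, 0.8]
width: 87.9
```

Call:
carry_out([
  [0,0,0,0,0,0],
  [0,0,0,0,0,0],
  [0,0,0,0,0,0],
  [0,0,0,0,0,0],
  [0,0,0,0,0,0],
  [0,0,0,0,0,0],
  [0,0,0,0,0,0],
  [0,0,0,0,0,0],
], grip=1)

```text
t: 15.7
ee_pos: [483.8, 286.7, -26.2]
orientation: [0.512, 1.507, -0.508]
ft_force: [0.3, 0.4, 0.1]
width: 17.8
```

Call:
carry_out([
  [0,0,0,0,0,0],
  [0,0,0,0,0,0],
  [0,0,0,0,0,0],
  [0,0,0,0,0,0],
])

```text
t: 16.2
ee_pos: [483.8, 286.7, -26.2]
orientation: [0.512, 1.507, -0.508]
ft_force: [0.3, -0.1, -0.1]
width: 17.8
```

Call:
carry_out([
  [-0.01,0,0,0,0,0],
  [-0.02,0,0,0,0,0],
  [-0.03,0,0,0,0,0],
  [-0.035,0,0,0,0,0],
  [-0.035,0,0,0,0,0],
  [-0.035,0,0,0,0,0],
  [-0.02,0,0,0,0,0],
  [0,0,0,0,0,0],
])

```text
t: 17.2
ee_pos: [481.9, 285.6, 167.7]
orientation: [0.511, 1.508, -0.509]
ft_force: [-0.1, -1.3, -1.0]
width: 17.6
```

```bash
python3 - <<'E'
from h import *
plan([483.8,286.7,160],-.6546+np.pi/2,1)
o=ctrl.get_obs();print(o['t'],o['ft_force'],o['ee_pos'],o['qpos'].round(2))
s=save('side','s7');t=save('top','t7')
a=np.zeros((400,800,3),np.uint8)
a[:,:400]=cv2.resize(t['pixels'][150:250,110:210],(400,400),interpolation=cv2.INTER_CUBIC);a[:,400:]=cv2.resize(s['pixels'][160:260,190:290],(400,400),interpolation=cv2.INTER_CUBIC)
cv2.imwrite('pics/c7.png',a)
E
```

```text
turn [ 0.2  0.1 -0.1] pos [481.9 285.6 167.7] w 17.6
[np.float64(0.0077), np.float64(0.0021), np.float64(0.0008), np.float64(0.17), np.float64(0.07), np.float64(-0.14)]
17.2 [-0.09051179 -1.30908195 -1.03053185] [481.86464632 285.57151181 167.72963485] [ 0.51  0.36  1.8  -0.    0.99 -0.41]
```

View pics/c7.png

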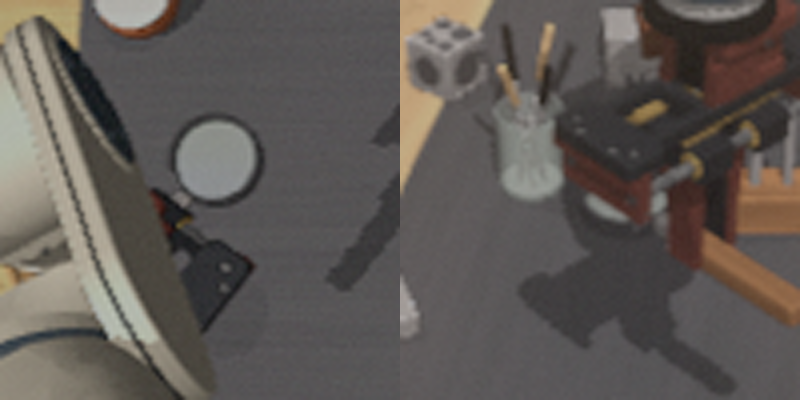

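```bash
python3 - <<'E'
from h import *
im=load('t7');g=cv2.cvtColor(im['pixels'],cv2.COLOR_BGR2GRAY)[170:215,140:190]
big=cv2.resize(g,None,fx=8,fy=8,interpolation=cv2.INTER_CUBIC)
m=(big>120).astype(np.uint8);c=[x for x in cv2.findContours(m,cv2.RETR_EXTERNAL,cv2.CHAIN_APPROX_NONE)[0] if cv2.contourArea(x)>2000]
for x in c:
    e=cv2.fitEllipse(x);uv=(np.array(e[0])+.5)/8-.5+[140,170];print('ellipse',uv,np.array(e[1])/8)
    for z in(200,206): 
        L=w(im,uv,z);print(z,L,L[:2]-[481.9,285.6],np.linalg.norm(L[:2]-[481.9,285.6]),np.arctan2(*(L[:2]-[481.9,285.6])[::-1]))
E
```

```text
ellipse [163.45059586 189.48695564] [18.13125801 19.42860985]
200 [533.56366778 243.31354045 200.        ] [ 51.66366778 -42.28645955] 66.76285816306445 -0.6859171482916467
206 [532.57756774 241.97209285 206.        ] [ 50.67756774 -43.62790715] 66.87009910220954 -0.7107834807188177
```

```bash
python3 - <<'E'
from h import *
plan([541.7,-175,168],-.6546+np.pi/2,12)
E
```

```text
turn [ 0.2 -0.   0.1] pos [480.8 284.9 165.7] w 17.5
[np.float64(-0.0002), np.float64(-0.0274), np.float64(0.0273), np.float64(0.01), np.float64(-0.0), np.float64(0.0)]
[np.float64(-0.0002), np.float64(-0.0274), np.float64(0.0273), np.float64(0.01), np.float64(-0.0), np.float64(0.0)]
[np.float64(-0.0002), np.float64(-0.0274), np.float64(0.0273), np.float64(0.01), np.float64(-0.0), np.float64(0.0)]
[np.float64(-0.0002), np.float64(-0.0274), np.float64(0.0273), np.float64(0.01), np.float64(-0.0), np.float64(0.0)]
[np.float64(-0.0002), np.float64(-0.0274), np.float64(0.0273), np.float64(0.01), np.float64(-0.0), np.float64(0.0)]
[np.float64(-0.0002), np.float64(-0.0274), np.float64(0.0273), np.float64(0.01), np.float64(-0.0), np.float64(0.0)]
[np.float64(-0.0002), np.float64(-0.0274), np.float64(0.0273), np.float64(0.01), np.float64(-0.0), np.float64(0.0)]
[np.float64(-0.0002), np.float64(-0.0273), np.float64(0.0273), np.float64(0.01), np.float64(-0.0), np.float64(0.0)]
[np.float64(-0.0002), np.float64(-0.0273), np.float64(0.0273), np.float64(0.01), np.float64(-0.0), np.float64(0.0)]
[np.float64(-0.0002), np.float64(-0.0273), np.float64(0.0273), np.float64(0.01), np.float64(-0.0), np.float64(0.0)]
[np.float64(-0.0002), np.float64(-0.0273), np.float64(0.0274), np.float64(0.01), np.float64(-0.0), np.float64(0.0)]
[np.float64(-0.0002), np.float64(-0.0273), np.float64(0.0274), np.float64(0.01), np.float64(-0.0), np.float64(0.0)]
```

Call:
carry_out([
  [-0.003,-0.012,0.012,0,0,0],
  [0,-0.022,0.022,0,0,0],
  [0,-0.028,0.028,0,0,0],
  [0,-0.028,0.028,0,0,0],
  [0,-0.028,0.028,0,0,0],
  [0,-0.028,0.028,0,0,0],
  [0,-0.028,0.028,0,0,0],
  [0,-0.028,0.028,0,0,0],
])

```text
t: 18.3
ee_pos: [513.2, -12.5, 161.5]
orientation: [0.5, 1.524, -0.517]
ft_force: [1.0, 0.8, -1.7]
width: 17.8
```

Call:
carry_out([
  [0,-0.028,0.028,0,0,0],
  [0,-0.028,0.028,0,0,0],
  [0,-0.024,0.024,0,0,0],
  [0,-0.015,0.015,0,0,0],
  [0,0,0,0,0,0],
  [0,0,0,0,0,0],
  [0,0,0,0,0,0],
])

```text
t: 19.18
ee_pos: [523.9, -155.6, 155.7]
orientation: [0.504, 1.537, -0.524]
ft_force: [-1.0, -0.7, -1.5]
width: 17.9
```

```bash
python3 - <<'E'
from h import *
o=ctrl.get_obs();print(o['t'],o['ft_force'].round(1))
plan([541.3,-175.2,100],-.6546+np.pi/2,1)
E
```

```text
19.175 [-1.  -0.7 -1.5]
turn [ 0.  -1.2  1.2] pos [ 523.9 -155.6  155.7] w 17.9
[np.float64(0.0552), np.float64(-0.0038), np.float64(0.0269), np.float64(0.04), np.float64(-1.23), np.float64(1.17)]
```

Level the tool, shift over, and go down part way (reported z 100 puts the rim at about 126 mm).

Call:
carry_out([
  [0.005,-0.001,0.008,0,-1.2,1.2],
  [0.015,-0.001,0.009,0,0,0],
  [0.018,-0.001,0.008,0,0,0],
  [0.01,0,0.002,0,0,0],
  [0,0,0,0,0,0],
  [0,0,0,0,0,0],
])

```text
t: 19.92
ee_pos: [543.8, -172.5, 103.4]
orientation: [0.51, 1.513, -0.509]
ft_force: [-0.2, 0.2, -1.0]
width: 17.9
```

```bash
python3 - <<'E'
from h import *
o=ctrl.get_obs();print(o['t'],o['ft_force'].round(1))
plan([541.3,-175.2,62],-.6546+np.pi/2,1)
s=save('side','s8');t=save('top','t8')
a=np.zeros((400,800,3),np.uint8)
a[:,:400]=cv2.resize(t['pixels'][150:230,290:370],(400,400),interpolation=cv2.INTER_CUBIC);a[:,400:]=cv2.resize(s['pixels'][115:195,215:295],(400,400),interpolation=cv2.INTER_CUBIC)
cv2.imwrite('pics/c8.png',a)
E
```

```text
19.925 [-0.2  0.2 -1. ]
turn [ 0.2 -0.2  0. ] pos [ 543.8 -172.5  103.4] w 17.9
[np.float64(0.0414), np.float64(-0.0037), np.float64(-0.0002), np.float64(0.25), np.float64(-0.19), np.float64(0.02)]
```

View pics/c8.png

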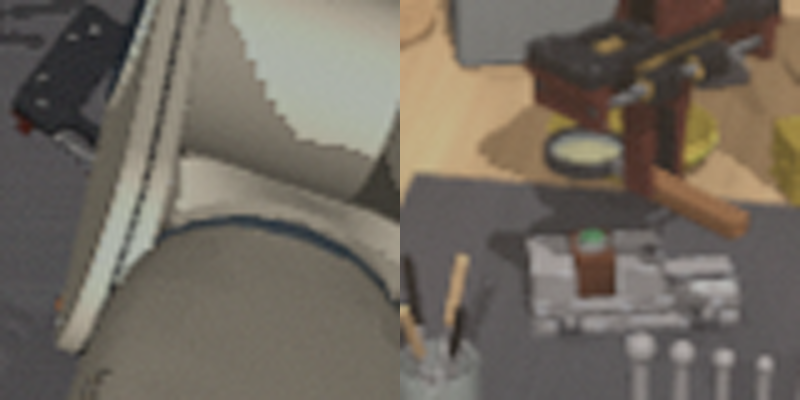

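```bash
python3 - <<'E'
from h import *
im=load('s8');cr=lambda u,v:np.array([(u-400+.5)/5-.5+215,(v+.5)/5-.5+115])
a=im['pixels'].astype(int)
# stone by green
b=a[155:170,245:260];m=(b[...,1]-b[...,2]>15)&(b[...,1]-b[...,0]>8);y,x=np.nonzero(m);st=np.array([245+x.mean(),155+y.mean()]);print('stone px',st,m.sum(),w(im,st,66))
print('top stone proj',px(im,[592.1,-217.4,66]))
L=np.array([595.3,-215.3,129.6]);th=np.linspace(0,2*np.pi,72)
for z in(0,12):
    q=px(im,L+np.c_[30*np.cos(th),30*np.sin(th),0*th+z]);print('rim z',z,'left',q[:,0].min(),'right',q[:,0].max(),'top',q[:,1].min(),'bot',q[:,1].max())
print('seen left/bottom/top',cr(545,178),cr(590,130))
g=cv2.cvtColor(im['pixels'],cv2.COLOR_BGR2GRAY)[136:156,238:264];print(g)
E
```

```text
stone px [253.27272727 161.81818182] 11 [ 590.94383272 -212.67547374   66.        ]
top stone proj [[253.16816979 161.12674918]]
rim z 0 left 243.71177392501366 right 260.8019303808296 top 141.68112976820098 bot 149.91413300191053
rim z 12 left 243.6846566097993 right 260.8538505626447 top 138.68059610406274 bot 146.85094879762067
seen left/bottom/top [243.6 150.2] [252.6 140.6]
[[164 151 140 126 112 104  86  68  61  61  57  58  55  55  58  60  62  67
   72  88  92  77  55  53  56  56]
 [151 130 123 121 121 120 118 107  87  69  62  58  59  57  57  64  68  65
   83 114 114  76  51  54  53  54]
 [129 122 119 120 123 124 124 126 122 108  88  68  63  60  57  61  66  65
   89 126 118  75  53  54  53  53]
 [119 122 119 120 123 122 126 127 128 125 123 107  79  60  60  60  62  70
   93 127 128  87  52  53  53  54]
 [121 120 119 120 121 123 131 127 114 103  97  88  71  63  62  63  61  71
   90 116 123  89  53  54  57  55]
 [121 120 121 123 122 124 119 102  80  69  71  82  87  86  85  87  80  72
   73  84  92  75  53  55  55  53]
 [121 118 118 121 123 121 100  70  74 103 116 119 121 120 122 12
[... 762 characters left out ...]
65  65  63
   60  78  90  78  62  59  58  59]
 [147 139 124 124 121 120 119 113 108 100  85  73  69  68  67  70  74  72
   77  85  91  78  64  59  59  61]
 [122 114 105 101  97  97 101 103 107 109  99  91  92  97  97  98 100 102
  104  99  95  82  63  61  60  60]
 [ 93  93  91  84  72  72  76  80  83  84  84  76  78  82  85  88  88  89
   94  92  93  87  68  63  62  58]
 [ 92  90  95  88  76  68  68  68  69  68  65  65  64  64  66  67  65  67
   70  72  75  70  64  60  61  59]
 [ 91  92  93  92  80  66  71  69  68  68  69  68  68  70  66  65  64  67
   61  60  64  63  61  63  62  62]
 [ 91  94  94  93  91  76  69  68  68  67  65  67  68  67  68  66  65  65
   63  61  62  63  62  62  64  64]]
```

The side view gives lens and stone pixels. The predicted rim (left 243.7, bottom 149.9) matches the seen rim (243.5, about 150), so the lens position, height and level agree. Now the final descent.

Call:
carry_out([
  [0.01,-0.003,0,0,0,0],
  [0.012,0,0,0,0,0],
  [0.01,0,0,0,0,0],
  [0.004,0,0,0,0,0],
  [0,0,0,0,0,0],
  [0,0,0,0,0,0],
  [0,0,0,0,0,0],
])

```text
t: 20.9
ee_pos: [542.1, -175.1, 65.8]
orientation: [0.51, 1.512, -0.509]
ft_force: [0.2, 0.3, -1.8]
width: 17.6
```

```bash
python3 - <<'E'
from h import *
plan([541.5,-174.7,62],-.6546+np.pi/2,1)
E
```

```text
turn [ 0.2 -0.1 -0. ] pos [ 542.1 -175.1   65.8] w 17.6
[np.float64(0.0038), np.float64(-0.0001), np.float64(-0.0008), np.float64(0.25), np.float64(-0.1), np.float64(-0.01)]
```

Call:
carry_out([
  [0.0036,0,-0.0005,0,0,0],
  [0,0,0,0,0,0],
  [0,0,0,0,0,0],
  [0,0,0,0,0,0],
])

```text
t: 21.4
ee_pos: [542.1, -174.9, 62.5]
orientation: [0.51, 1.511, -0.509]
ft_force: [0.0, 0.8, -1.2]
width: 17.8
```

```bash
python3 - <<'E'
from h import *
plan([541.5,-174.7,62],-.6546+np.pi/2,1);o=ctrl.get_obs();print(o['ft_force'].round(1),np.abs(o['qvel']).max())
s=save('side','s9');P=o['ee_pos']+[51.5,-42.8,26.2];th=np.linspace(0,2*np.pi,120)
a=np.zeros((500,800,3),np.uint8);c=cv2.resize(s['pixels'][135:185,230:280],(500,500),interpolation=cv2.INTER_NEAREST)
a[:,:500]=np.clip(c*1.4,0,255)
for z in(0,12):
    q=px(s,P+np.c_[30*np.cos(th),30*np.sin(th),0*th+z]);print(q.min(0),q.max(0))
    for u in (q-[230,135]+.5)*10: cv2.circle(a,tuple(int(k) for k in u),1,(255,0,255),-1)
a[:300,500:]=cv2.resize(s['pixels'][100:220,190:310],(300,300),interpolation=cv2.INTER_CUBIC)
cv2.imwrite('pics/c9.png',a)
E
```

```text
turn [ 0.2 -0.  -0. ] pos [ 542.1 -174.9   62.5] w 17.8
[np.float64(0.0005), np.float64(-0.0002), np.float64(-0.0006), np.float64(0.25), np.float64(-0.04), np.float64(-0.03)]
[ 0.   0.8 -1.2] 0.0009479893830608559
[244.38980614 151.4244541 ] [261.19483268 159.8419233 ]
[244.36623117 148.51654782] [261.2476765  156.87636251]
```

View pics/c9.png

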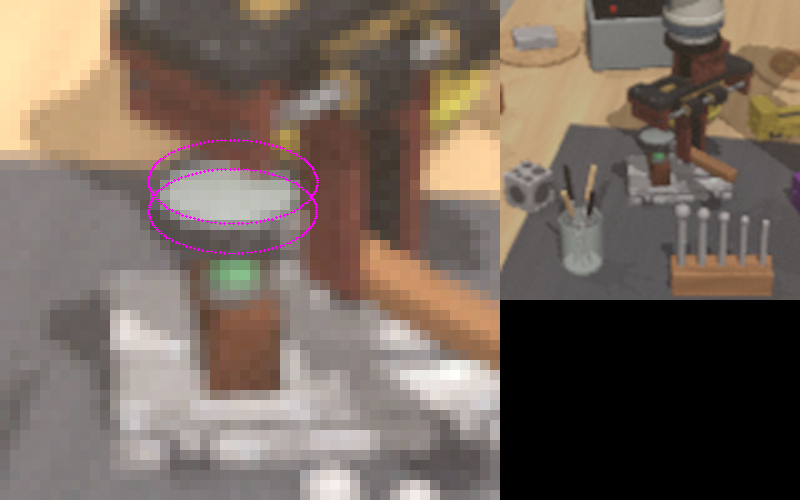

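The last picture shows the rim (about 150–318, 140–252) on its predicted outline. The stone is at (236,273), below it and in line in x, and the punches and jar are still standing. The arm is still, so I'm handing in.

```bash
python3 - <<'E'
from workcell import ctrl
ctrl.close_job();o=ctrl.get_obs();print(o['t'],o['ee_pos'],o['width'])
E
```

```text
the job is handed in; nothing more can be done
the job is handed in; nothing more can be done
```

The job is done and handed in at about 21 s: the vice is nipped on the block, and the magnifier is held over the stone, still gripped and steady.

- **Vice:** I pushed the sliding jaw home, where it stopped at about 11 N. A later top view shows it closed on the block, with the block square.
- **Magnifier:** I took the one farthest to the robot's right by its handle (17.8 mm between the fingers) and carried it over the tools with about 55 mm or more clearance.
- **Last checks:** The rim underside is at about 88–89 mm, roughly 20 mm above the stone. The tool is within 0.3° of the upright grasp pose. The rim in the final side picture matches its predicted outline, and the joints were still. The wrist showed about 1.5 N, roughly the magnifier's weight.

**What disagreed or is less certain:**
- **Height offset:** The reported TCP height read about 31 mm lower than the real fingertips. I found this from the pictures and by touching the jaw top, which pressed on it with about 15 N for a moment, and corrected for it.
- **Centring:** The arm hid the lens from the top camera at the end, so centring along y rests on the side view and an earlier top measurement, good to about 3–5 mm. The two cameras placed the stone about 5 mm apart in y.

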